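Draw the serving board out from under the cake riser

TASK

On the cake-sale table, first lift the sugar shaker out of the way, then draw the rectangular wooden board out from under the clear display riser toward the robot, by pressing on top of it and pulling, keeping it flat on the table, until it is wholly clear of the riser's shelf and lies roughly square to it. Finally stand the shaker upright on the board, its whole base on the wood, and let go. Do not tip the shaker, do not knock the riser, and leave the round board and the other crockery and jars where they are.

Things in the scene. Friction and masses are not known exactly. Their poses are not given: they have to be found in the camera images.
- riser: Fixed riser: clear acrylic shelf 200 (x) by 480 (y) by 8 mm, underside 160 mm above the table, on four 14 mm steel legs at x = +-88, y = +-232 mm; open all round below. Origin on the table under the shelf's centre; -x points out of its front, toward the robot: the shelf's front edge is at x = -100 mm. Fixed place varies, turned up to 10 degrees.
- board: Loose rectangular wooden board, 120 (x) by 180 (y) mm, top 12 mm up (9 mm wood on 3 mm felt pads that slide easily on the table; finger tips grip the wood better), 0.2 to 0.35 kg, flat under the riser's left or right half, near long edge 25 to 38 mm behind the shelf's front edge, turned up to 9 degrees against the riser. Origin at the centre of its underside; -x is toward the robot.
- far_left (a point): Upper corner of the rectangular board at its far edge, left end (x = +60, y = +90, z = 12 mm in the board's frame).
- far_right (a point): Upper corner of the rectangular board at its far edge, right end (x = +60, y = -90, z = 12 mm in the board's frame).
- shaker: Loose sugar shaker, upright plain metal cylinder 54 mm across, 107 mm tall overall with a domed cap 55 mm across from 82 mm up, 0.2 to 0.39 kg, standing on the table in front of the rectangular board, in its way. Origin at the centre of its base, z up.
- round_board: Loose round wooden board, 136 mm across, 12 mm thick, lying under the other half of the riser. To be left alone. Origin at the centre of its underside.
- mug: Bystander: white mug 76 mm across, 85 mm tall, its handle standing out about 30 mm on its +y side; stands in front of the round board. Origin at the centre of its base.
- jar: Bystander: glass jar with a lid, 68 mm across, 110 mm tall, on the table beyond the riser's right (-y) end. Origin at the centre of its base.
- tin: Bystander: tin 72 mm across, 120 mm tall, on the table beyond the riser's left (+y) end. Origin at the centre of its base.
- bowl: Bystander: white bowl 120 mm across, 50 mm tall, standing on top of the riser's shelf toward its rear. Origin at the centre of its base.
Things that resemble listed ones, but are neither listed nor needed, are in the scene too. Leave any pink or purple look-alike of the shaker alone.

How it is judged:
On the way, in this order (a step that is already met when the one before it is completed fails the run):
1. the shaker has been lifted off the table, upright (height (world z) of shaker above 0.025 m and angle between shaker's own z axis and vertical below 0.3 rad), for 0.2 s.
2. the rectangular board has been drawn wholly clear of the riser's shelf, flat on the table (x of each of far_left, far_right in the frame of riser below -0.1 m and height (world z) of board below 0.004 m), for 0.2 s.
At the end, for the whole second after the job is handed in: Board flat on the table, both far corners in front of the shelf's front edge, square to the riser within 0.2 rad; shaker released, at rest, upright within 0.08 rad, its whole base on the board (centre within 34 mm in x, 64 mm in y of the board's centre) (all of step 2 and angle between the x axis of board and the x axis of riser, either way round below 0.2 rad and angle between board's own z axis and vertical below 0.05 rad and x of shaker in the frame of board between -0.034 and 0.034 m and y of shaker in the frame of board between -0.064 and 0.064 m and z of shaker in the frame of board between 0.008 and 0.016 m and angle between shaker's own z axis and vertical below 0.08 rad and linear speed of each of shaker, board below 0.02 m/s); the robot touches nothing.
It fails at once if the rectangular board lifted or tilted off the table (angle between board's own z axis and vertical above 0.15 rad or height (world z) of board above 0.02 m).
It fails at once if the shaker tipped over (angle between shaker's own z axis and vertical above 0.6 rad).
It fails at once if the riser knocked by the robot (over 12 N) (contact force between any of the arm, the fingers and riser above 12 N).
It fails at once if the round board or a bystander moved by more than 20 mm or tipped (distance of any of round_board, mug, jar, tin, bowl from where it was at the start of the episode above 0.02 m or angle between mug's own z axis and vertical above 0.4 rad).
It also fails if it takes over 72 s, if anything falls off the work surface, if the arm or the gripper's body presses on something with over 40 N, if the wrist force passes 120 N, or if a joint passes its speed limit or range.

ROBOT

A 7-joint arm with a two-finger parallel gripper is mounted at the origin on the work surface. World frame = base frame: x ahead of the robot, y to its left, z up, the work surface at z = 0. Lengths are in m, angles in rad, forces in N, time in s.
With the tool pointing down it reaches from about 0.35 to 0.9 m from the base axis. Payload 8.1 kg.
Tool frame: the origin (TCP) lies midway between the tips of the shut fingers; the grasp point (between the pads) lies 19 mm behind it; z points along the fingers, y is the line along which they close (so a half turn about z gives the same grasp; the last joint's range is limited). The gripper opens to 92 mm and grips with 3 to 60 N. Pads are 19 mm wide; open, the fingers measure 130 mm over their backs; the gripper's body (75 mm by 190 mm) begins 47 mm behind the grasp point.
Start: joints at [1.202, 0.434, 0.025, 1.573, -0.012, 1.134, -0.075], TCP at [0.164, -0.603, 0.227] pointing down, gripper open.
Joint ranges: [-2.62, 2.62], [-0.44, 2.09], [-1.27, 1.32], [0.08, 2.57], [-1.32, 4.46], [0.12, 2], [-2.74, 2.74]. Speed limits (rad/s): [2.22, 2.22, 3.01, 3.01, 3.14, 3.14, 3.14].

INTERFACE

Orientations are given as a rotation vector (axis times angle).
In Python, from cell import arm gives the robot as it stands.
- The arm moves only by the tool move_arm, never from a script. Its argument "motion" is a list of rows, each an object of numbers: "tx", "ty", "tz": the shift along the tool's x, y, z normalised to -1 to 1, where 1 is 1000 mm; "twist": the turn about the tool's z normalised to -1 to 1, where 1 is pi/2 rad. In form: [{"tx": .., "ty": .., "tz": .., "twist": ..}, ...]. A call has 1 to 12 rows; each row shifts and turns the commanded pose from where the row before left it, along the tool's axes as they then stand; what a row does not reach is not made up. A row lasts 1/10 s, in which the tool goes at most 50 mm and 8.59 degrees, less where a joint would pass 70% of its speed; a pose out of reach is approached as far as the arm can. A call with a number of a shift or a turn outside -1 to 1 is refused whole. A call with a gripper value outside its range is refused whole. "gripper" is the gripper's target within -1 to 1 (shut at 1, half-way at 0, fully open at -1), set as the call begins (left out, the last holds). The fingers move at their own pace and stop on an object; "squeeze" is the grip in N (left out, the last holds). Time passes only in rows, so rows that do not move let the fingers close. It gives the time, the measured TCP pose, the force, the opening and the grip force at its end, in the units of the state.
- arm.observe(): the state, without advancing time (a new reading comes with each control period).
- arm.get_image(name): name is "side" or "top" or "wrist"; returns the picture (480x640x3 uint8, red, green, blue); there is no depth.
- arm.calibration(name): a dict with "K" (3x3 intrinsics, pixels), "k1" (the pictures are not rectified: a ray, as slopes to the right and down, at radius r is drawn at 1 + k1 r^2 times it, then the intrinsics apply), "T" (4x4, takes a point from camera to world coordinates). Camera axes: x right, y down, z forward; pixel columns grow to the right and rows downward; lengths in m; the calibration is good to about 2 mm. A picture is of the moment at which its call begins: read the wrist's pose just before it. calibration takes no time and is no camera call; for the wrist camera it gives the pose at the moment of the call.
- arm.sign_off(): hands the job in; it is judged then, once.
Trained networks look in the newest picture that a camera, given by its name, has taken for a name from the list of things; names that differ only in an ending like _2 or _b are one class to them, and where a whole thing is asked for, a point or a joint stands for the part that bears it (a point fixed in the world has none). Each returns a list of dicts, best first, with "conf" (0 to 1); they miss things now and then, are a little off and sometimes report something else, mostly with a low value. They report only what shows in the picture. A call takes as long as a camera call. They do not tell look-alikes from the thing itself.
- arm.look_for(camera, query): "point" ([column, row] as shares, 0 to 1, of the picture: columns of its width, rows of its height, amid what is visible of it).
- arm.regions_of(camera, query): "region" (480x640 bool, what is visible of it) and "point" ([column, row] as shares, 0 to 1, of the picture: columns of its width, rows of its height, amid what is visible of it).
- arm.place_of(camera, query): "point" ([column, row] as shares, 0 to 1, of the picture: columns of its width, rows of its height: a listed point, or the origin of a listed thing).
The state is a dict: "clock": time; "joints": joint angles; "dq": joint speeds; "joint_efforts": joint torques, N m; "position": TCP position; "ee_rot": TCP orientation; "force": force on the tool from outside, world axes, zero at the start; "ft_torque": the same for the moment, N m; "width": opening from 0.0 (shut) to 1.0 (fully open); "gripper_force": force on a finger pad.
Only numpy, scipy, OpenCV 4.12 (cv2) and the standard library are available. Lean on these libraries where they do the work, as an engineer would, in place of code of your own. Each camera call takes 0.05 s, during which the arm holds its last target. There are 200 camera calls.

## Working session

There is one attempt and no reset: what is moved stays moved. The work goes in short steps, Python scripts to look and compute and a tool call to move; the robot and the scene stay as the last step left them, time stands still between calls to the robot, and variables do not carry over. Pictures are saved under pics/ and viewed, at most 10 in all, crops included, and the job is handed in when it is done.

Besides the shell and the picture viewer there is one more tool, called after "Emit:" by a JSON object that holds its "fn" and its "kwargs", one argument or row to a line. move_arm: Moves the arm, as the interface text tells. Scaled input: -1 to 1 covers 1000 mm each way for a shift and pi/2 rad each way for a turn. Its arguments: {"type":"object","properties":{"motion":{"type":"array","items":{"type":"object","properties":{"tx":{"type":"number"},"ty":{"type":"number"},"tz":{"type":"number"},"twist":{"type":"number"}}}},"gripper":{"type":"number"},"squeeze":{"type":"number"}},"required":["motion"]}

```bash
mkdir -p pics
cat > h.py <<'E'
import numpy as np, cv2
from cell import arm
from scipy.spatial.transform import Rotation as R
def ray(cam,uv,cal=None):
    c=cal or arm.calibration(cam);K=np.array(c["K"]);T=np.array(c["T"])
    d=np.array([(uv[0]-K[0,2])/K[0,0],(uv[1]-K[1,2])/K[1,1]]);s=d.copy()
    for _ in range(20): s=d/(1+c["k1"]*(s@s))
    return T[:3,3],T[:3,:3]@np.r_[s,1]
def atz(cam,uv,z,cal=None):
    o,d=ray(cam,uv,cal);return o+d*(z-o[2])/d[2]
def proj(cam,P,cal=None):
    c=cal or arm.calibration(cam);K=np.array(c["K"]);T=np.array(c["T"])
    p=T[:3,:3].T@(np.asarray(P)-T[:3,3]);s=p[:2]/p[2];s=s*(1+c["k1"]*(s@s))
    return K[:2,:2]@s+K[:2,2]
def tri(a,b):
    (o1,d1),(o2,d2)=a,b
    A=np.stack([d1,-d2],1);t=np.linalg.lstsq(A,o2-o1,rcond=None)[0]
    p,q=o1+d1*t[0],o2+d2*t[1];return (p+q)/2,np.linalg.norm(p-q)
def save(cam,n,crop=None,s=1):
    im=arm.get_image(cam)[:,:,::-1]
    if crop: x0,y0,x1,y1=crop;im=cv2.resize(im[y0:y1,x0:x1],None,fx=s,fy=s,interpolation=2)
    cv2.imwrite("pics/"+n,im)
E
cat > a.py <<'E'
from h import *
np.set_printoptions(precision=3,suppress=True)
save("top","top0.png");save("side","side0.png")
for c in["top","side"]:
    print(c,np.array(arm.calibration(c)["T"])[:3,3])
    for q in["shaker","board","far_left","far_right","riser","round_board","mug"]:
        z={"far_left":.012,"far_right":.012}.get(q,0)
        for r in arm.place_of(c,q)[:3]:
            uv=np.array(r["point"])*[640,480];print(q,round(r["conf"],2),uv,atz(c,uv,z)[:2])
s=arm.observe();print(s["clock"],s["position"],R.from_rotvec(s["ee_rot"]).as_matrix())
E
python3 a.py
```

```text
top [0.304 0.028 1.401]
shaker 0.9 [392.    323.088] [ 0.378 -0.177]
shaker 0.85 [426.688 323.52 ] [ 0.372 -0.262]
shaker 0.78 [353.984 339.216] [ 0.346 -0.081]
mug 0.64 [294.72  281.904] [0.495 0.055]
side [-0.431 -0.385  0.929]
shaker 0.92 [331.328 354.816] [ 0.351 -0.087]
shaker 0.88 [407.424 369.6  ] [ 0.366 -0.256]
shaker 0.75 [372.224 353.184] [ 0.386 -0.171]
board 0.75 [391.616 271.488] [ 0.676 -0.136]
board 0.34 [299.712 298.08 ] [0.5   0.051]
far_left 0.81 [361.792 251.808] [ 0.715 -0.041]
far_right 0.74 [427.904 257.184] [ 0.751 -0.215]
round_board 0.8 [317.888 258.192] [0.664 0.067]
mug 0.87 [297.28  301.824] [0.486 0.052]
0.8 [ 0.164 -0.603  0.227] [[ 0.965  0.263  0.   ]
 [ 0.263 -0.965 -0.   ]
 [-0.     0.    -1.   ]]
```

View pics/top0.png

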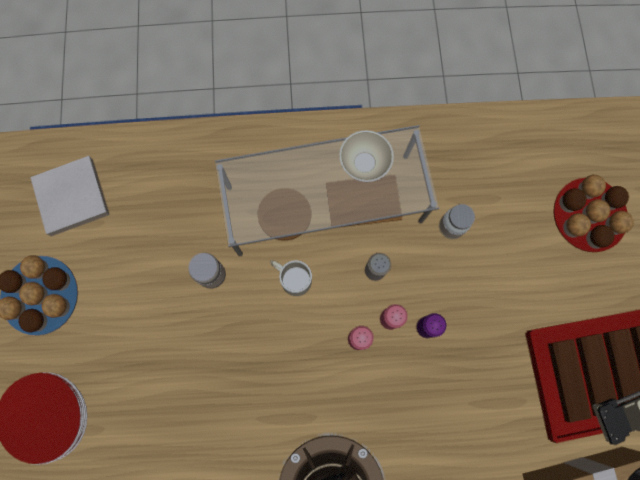

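View pics/side0.png

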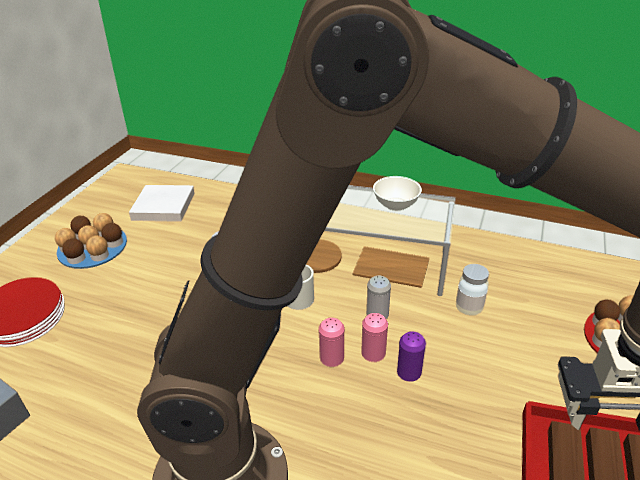

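```bash
python3 -c "
import cv2
im=cv2.imread('pics/side0.png');t=cv2.imread('pics/top0.png')
cv2.imwrite('pics/crop0.png',cv2.resize(im[200:400,230:480],None,fx=3,fy=3,interpolation=2)[:600,:800])
cv2.imwrite('pics/crop1.png',cv2.resize(t[120:380,180:480],None,fx=2.3,fy=2.3,interpolation=2))"
```

```text
(no output)
```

View pics/crop0.png

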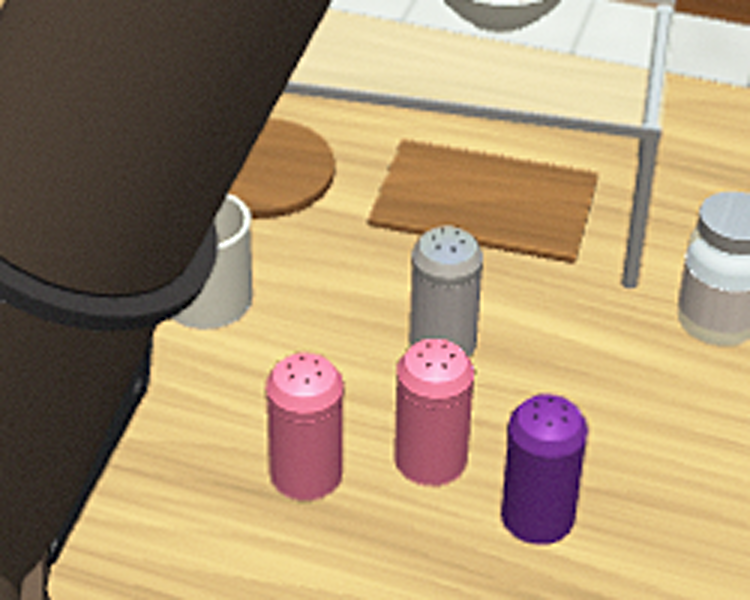

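The top view shows the grey metal shaker at (378,265). The look-alikes are pink at (361,338) and (395,317), and purple at (432,325). In the side view the grey one is at (378,295). Only the grey one is plain metal, and it stands directly in front of the rectangular board, so it is the one meant. The enlarged crop confirms this (it is at crop 445,290). The rectangular board is at (365,200) in the top view, on the right half.

View pics/crop1.png

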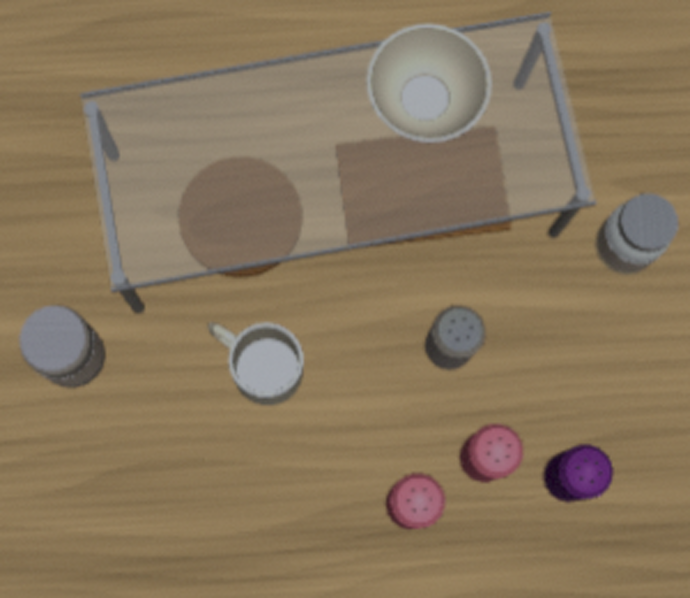

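```bash
cat > b.py <<'E'
from h import *
np.set_printoptions(precision=3,suppress=True)
print("shaker top",atz("top",(379,261),.105)[:2], "side cap",atz("side",(378.5,281),.105)[:2])
for n,uv in dict(FL=(326,183),FR=(398,177),NR=(401,220),NL=(332,228)).items(): print(n,atz("top",uv,.012)[:2])
for n,uv in dict(NR=(422,286),FL=(363,248),FR=(429,258),NL=(353.5,275)).items(): print("side",n,atz("side",uv,.012)[:2])
for n,uv in dict(FL=(217,161),FR=(418,129),NR=(436,208),NL=(233,244)).items(): print("shelf",n,atz("top",uv,.168)[:2])
for n,uv in dict(p1=(361,336),p2=(395,315),pu=(433,324)).items(): print(n,atz("top",uv,.1)[:2])
print("mug",atz("top",(296,275),.085)[:2],"jar",atz("top",(461,216),.11)[:2])
for q in ["shaker","board","mug"]:
    for r in arm.regions_of("top",q)[:4]: 
        ys,xs=np.where(r["region"]);print(q,r["conf"],xs.min(),xs.max(),ys.min(),ys.max())
E
python3 b.py
```

```text
shaker top [ 0.517 -0.144] side cap [ 0.508 -0.145]
FL [ 0.742 -0.039]
FR [ 0.747 -0.224]
NR [ 0.633 -0.221]
NL [ 0.623 -0.046]
side NR [ 0.631 -0.226]
side FL [ 0.733 -0.039]
side FR [ 0.749 -0.218]
side NL [ 0.615 -0.051]
shelf FL [0.761 0.214]
shelf FR [ 0.811 -0.254]
shelf NR [ 0.619 -0.275]
shelf NL [0.565 0.183]
p1 [ 0.349 -0.09 ]
p2 [ 0.391 -0.171]
pu [ 0.365 -0.256]
mug [0.499 0.05 ] jar [ 0.611 -0.346]
shaker 0.74 348 373 326 349
shaker 0.57 379 406 304 329
shaker 0.57 416 445 314 337
board 0.53 386 401 216 220
mug 0.92 271 311 259 295
```

Crop1 confirms the layout: riser turned about 0.11 rad, board exposed in front of the shelf only by parallax, and a single grey shaker at crop (457,335). Next I move over the shaker, staying high.

Emit:
{"fn": "move_arm", "kwargs": {
  "motion": [
    {"twist": 0.05},
    {"twist": 0.05},
    {"tx": 0.033, "ty": -0.035},
    {"tx": 0.033, "ty": -0.035},
    {"tx": 0.033, "ty": -0.035},
    {"tx": 0.033, "ty": -0.035},
    {"tx": 0.033, "ty": -0.035},
    {"tx": 0.033, "ty": -0.035},
    {"tx": 0.033, "ty": -0.035},
    {"tx": 0.033, "ty": -0.035},
    {"tx": 0.033, "ty": -0.035},
    {"tx": 0.033, "ty": -0.035}
  ],
  "gripper": -1
}}

```text
invalid input
```

```bash
cat > go.py <<'E'
from h import *
import sys
np.set_printoptions(precision=3,suppress=True)
s=arm.observe();M=R.from_rotvec(s["ee_rot"]).as_matrix();p=np.array(s["position"])
print("t",round(s["clock"],1),"p",p,"x-yaw",round(float(np.arctan2(M[1,0],M[0,0])),3),"F",np.array(s["force"]),"w",round(s["width"],2))
if len(sys.argv)>3: print("tool delta",M.T@(np.array([float(a) for a in sys.argv[1:4]])-p))
E
python3 go.py .513 -.144 .227
python3 - <<'E'
from h import *
s=arm.observe();M=R.from_rotvec(s["ee_rot"]).as_matrix()
T=np.array(arm.calibration("wrist")["T"]);print("cam in tool",M.T@(T[:3,3]-s["position"]),(M.T@T[:3,:3]).round(2))
save("wrist","w1.png");save("side","s1.png",(300,120,566,320),3)
for r in arm.place_of("wrist","shaker")[:4]:
    uv=np.array(r["point"])*[640,480];print(r["conf"],uv,atz("wrist",uv,0))
for r in arm.look_for("wrist","shaker")[:4]:
    uv=np.array(r["point"])*[640,480];print(r["conf"],uv,atz("wrist",uv,.08))
E
```

```text
t 0.9 p [ 0.164 -0.603  0.227] x-yaw 0.266 F [ 0.26   0.49  -0.114] w 1.0
tool delta [ 0.457 -0.351 -0.   ]
cam in tool [ 0.07412328  0.00056467 -0.15707817] [[ 0.   -0.96 -0.27]
 [ 1.    0.    0.  ]
 [-0.   -0.27  0.96]]
```

View pics/s1.png

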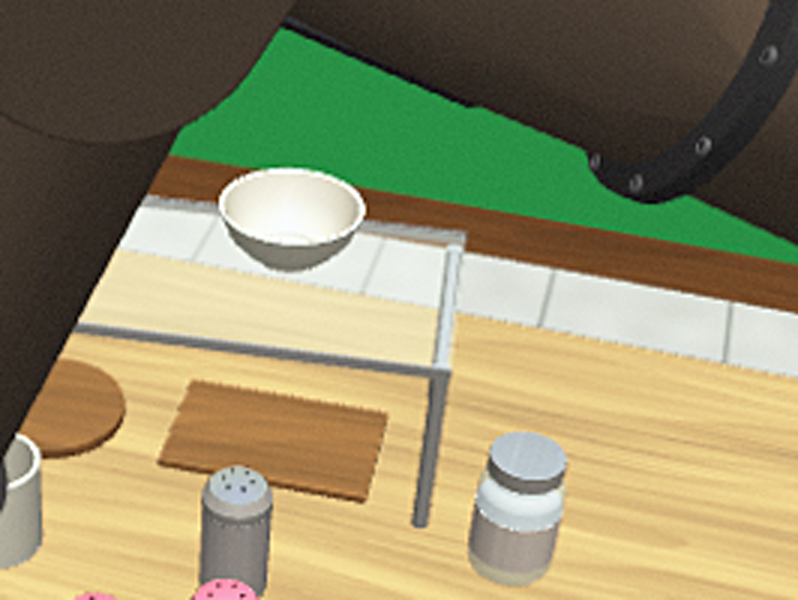

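View pics/w1.png

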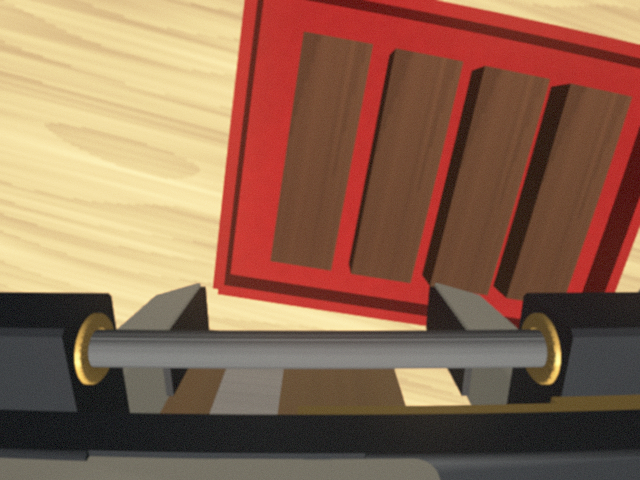

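Emit:
{"fn": "move_arm", "kwargs": {
  "motion": [
    {"tx": 0, "ty": 0, "tz": 0, "twist": -0.095},
    {"tx": 0, "ty": 0, "tz": 0, "twist": -0.095},
    {"tx": 0, "ty": 0, "tz": 0, "twist": -0.095},
    {"tx": 0, "ty": 0, "tz": 0, "twist": -0.095},
    {"tx": 0, "ty": 0, "tz": 0, "twist": -0.095},
    {"tx": 0, "ty": 0, "tz": 0, "twist": -0.095},
    {"tx": 0, "ty": 0, "tz": 0, "twist": -0.095},
    {"tx": 0, "ty": 0, "tz": 0, "twist": -0.095},
    {"tx": 0, "ty": 0, "tz": 0, "twist": -0.095},
    {"tx": 0, "ty": 0, "tz": 0, "twist": -0.095}
  ],
  "gripper": -1
}}

```text
clock: 2.15
position: [0.1641, -0.6031, 0.2267]
ee_rot: [-1.997, -2.425, 0.0]
force: [-0.7, 0.3, -0.2]
width: 1.0
gripper_force: 0.0
```

Emit:
{"fn": "move_arm", "kwargs": {
  "motion": [
    {"tx": 0, "ty": 0, "tz": 0, "twist": -0.095},
    {"tx": 0, "ty": 0, "tz": 0, "twist": -0.095},
    {"tx": 0, "ty": 0, "tz": 0, "twist": -0.095},
    {"tx": 0, "ty": 0, "tz": 0, "twist": -0.095},
    {"tx": 0, "ty": 0, "tz": 0, "twist": -0.095},
    {"tx": 0, "ty": 0, "tz": 0, "twist": -0.095},
    {"tx": 0, "ty": 0, "tz": 0, "twist": -0.095},
    {"tx": 0, "ty": 0, "tz": 0, "twist": -0.095},
    {"tx": 0, "ty": 0, "tz": 0, "twist": -0.095},
    {"tx": 0, "ty": 0, "tz": 0, "twist": -0.095}
  ]
}}

```text
clock: 3.15
position: [0.164, -0.6031, 0.2268]
ee_rot: [0.18, -3.136, 0.0]
force: [0.8, -0.4, -0.6]
width: 0.999
gripper_force: 0.0
```

```bash
python3 go.py .513 -.144 .227; python3 -c "
from cell import arm;print(arm.observe()['joints'])"
```

```text
t 3.1 p [ 0.164 -0.603  0.227] x-yaw -3.027 F [ 0.838 -0.444 -0.573] w 1.0
tool delta [-0.399  0.416 -0.   ]
[ 1.64407551  0.51805582 -0.64708881  1.53194504  0.32605469  1.2014082
  2.6269401 ]
```

Emit:
{"fn": "move_arm", "kwargs": {
  "motion": [
    {"tx": -0.033, "ty": 0.034, "tz": 0, "twist": 0},
    {"tx": -0.033, "ty": 0.034, "tz": 0, "twist": 0},
    {"tx": -0.033, "ty": 0.034, "tz": 0, "twist": 0},
    {"tx": -0.033, "ty": 0.034, "tz": 0, "twist": 0},
    {"tx": -0.033, "ty": 0.034, "tz": 0, "twist": 0},
    {"tx": -0.033, "ty": 0.034, "tz": 0, "twist": 0},
    {"tx": -0.033, "ty": 0.034, "tz": 0, "twist": 0},
    {"tx": -0.033, "ty": 0.034, "tz": 0, "twist": 0},
    {"tx": -0.033, "ty": 0.034, "tz": 0, "twist": 0},
    {"tx": -0.033, "ty": 0.034, "tz": 0, "twist": 0},
    {"tx": 0, "ty": 0, "tz": 0, "twist": 0}
  ]
}}

```text
clock: 4.25
position: [0.4595, -0.2224, 0.2277]
ee_rot: [-0.186, 3.132, 0.003]
force: [0.6, 0.0, 0.4]
width: 1.001
gripper_force: 0.0
```

```bash
python3 go.py .513 -.144 .227
python3 - <<'E'
from h import *
print(arm.observe()['joints'])
save("side","s2.png",(300,120,566,320),3);save("wrist","w2.png")
for q,z in [("shaker",0),("far_left",.012),("far_right",.012),("board",0)]:
  for r in arm.place_of("wrist",q)[:4]:
    uv=np.array(r["point"])*[640,480];print(q,r["conf"],uv,atz("wrist",uv,z))
E
```

```text
t 4.2 p [ 0.459 -0.222  0.228] x-yaw -3.023 F [0.566 0.002 0.406] w 1.0
tool delta [-0.062  0.072  0.001]
[ 0.97533536  0.35912881 -0.81156124  1.8000901   0.28649772  1.10228756
  1.75477595]
shaker 0.84 [292.416  93.312] [ 0.35843935 -0.26290197  0.        ]
shaker 0.73 [482.816  98.016] [ 0.34294537 -0.09439243  0.        ]
shaker 0.71 [389.504 266.112] [ 0.50806734 -0.15294753  0.        ]
shaker 0.58 [385.6   142.176] [ 0.39108419 -0.17490467  0.        ]
board 0.66 [378.88  417.696] [ 0.68450456 -0.13806802  0.        ]
```

View pics/s2.png

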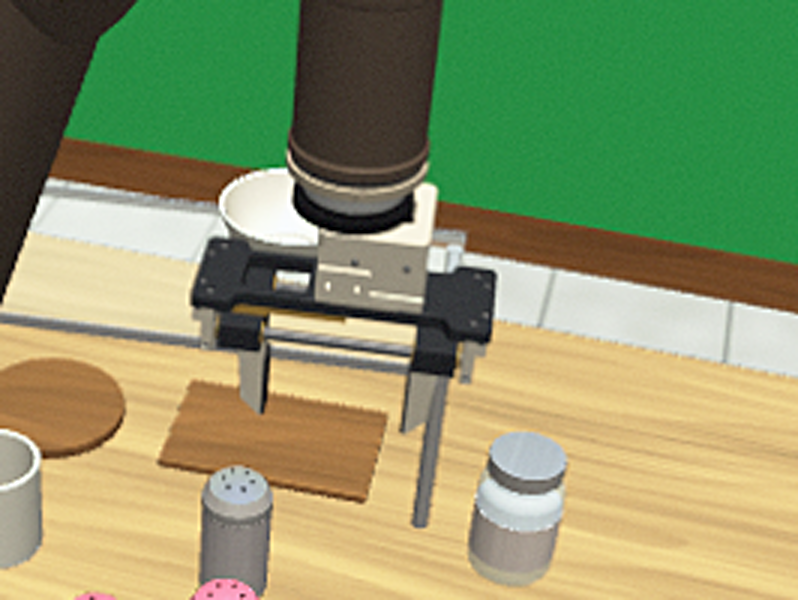

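The picture shows the wide black carriage bar is thin, with a white box and the wrist column above it. I'll project tool-frame points into it to get the heights.

Run:
```python
from h import *
s=arm.observe();M=R.from_rotvec(s["ee_rot"]).as_matrix();p=np.array(s["position"])
for h in (0,66,90,110,130,150,170,190):
    print(h,[tuple(((proj("side",p+M@(np.array([x,y,-h])/1000))-[300,120])*3).round().astype(int)) for x,y in((0,0),(37,0),(37,95),(37,-95),(37,37),(37,-37),(-37,95),(-37,-95))])
```

```text
0 [(np.int64(343), np.int64(422)), (np.int64(336), np.int64(456)), (np.int64(194), np.int64(435)), (np.int64(481), np.int64(477)), (np.int64(280), np.int64(448)), (np.int64(392), np.int64(464)), (np.int64(215), np.int64(371)), (np.int64(488), np.int64(409))]
66 [(np.int64(351), np.int64(342)), (np.int64(344), np.int64(375)), (np.int64(197), np.int64(355)), (np.int64(495), np.int64(396)), (np.int64(286), np.int64(368)), (np.int64(402), np.int64(383)), (np.int64(218), np.int64(293)), (np.int64(501), np.int64(330))]
90 [(np.int64(354), np.int64(312)), (np.int64(347), np.int64(345)), (np.int64(198), np.int64(325)), (np.int64(500), np.int64(365)), (np.int64(288), np.int64(337)), (np.int64(406), np.int64(353)), (np.int64(219), np.int64(263)), (np.int64(506), np.int64(300))]
110 [(np.int64(356), np.int64(286)), (np.int64(349), np.int64(318)), (np.int64(198), np.int64(299)), (np.int64(504), np.int64(339)), (np.int64(290), np.int64(311)), (np.int64(409), np.int64(326)), (np.int64(220), np.int64(238)), (np.int64(510), np.int64(274))]
130 [(np.int64(359), np.int64(260)), (np.int64(352), np.int6
[... 283 characters left out ...]
), np.int64(245)), (np.int64(513), np.int64(284)), (np.int64(294), np.int64(257)), (np.int64(416), np.int64(272)), (np.int64(222), np.int64(186)), (np.int64(519), np.int64(221))]
170 [(np.int64(364), np.int64(205)), (np.int64(357), np.int64(236)), (np.int64(201), np.int64(217)), (np.int64(518), np.int64(256)), (np.int64(296), np.int64(228)), (np.int64(419), np.int64(244)), (np.int64(223), np.int64(159)), (np.int64(523), np.int64(193))]
190 [(np.int64(367), np.int64(177)), (np.int64(360), np.int64(207)), (np.int64(202), np.int64(189)), (np.int64(523), np.int64(227)), (np.int64(298), np.int64(200)), (np.int64(423), np.int64(215)), (np.int64(224), np.int64(131)), (np.int64(527), np.int64(165))]
```

Emit:
{"fn": "move_arm", "kwargs": {
  "motion": [
    {"tx": -0.03, "ty": 0.034, "tz": 0, "twist": 0},
    {"tx": -0.03, "ty": 0.034, "tz": 0, "twist": 0},
    {"tx": 0, "ty": 0, "tz": 0.03, "twist": 0},
    {"tx": 0, "ty": 0, "tz": 0.035, "twist": 0},
    {"tx": 0, "ty": 0, "tz": 0.015, "twist": 0},
    {"tx": 0, "ty": 0, "tz": 0, "twist": 0}
  ]
}}

```text
clock: 5.15
position: [0.5058, -0.1563, 0.1449]
ee_rot: [0.168, -3.133, -0.002]
force: [0.1, 0.0, 0.1]
width: 1.0
gripper_force: 0.0
```

```bash
python3 go.py .511 -.147 .052
python3 - <<'E'
from h import *
save("wrist","w3.png")
E
```

```text
t 5.2 p [ 0.506 -0.156  0.145] x-yaw -3.035 F [0.09  0.029 0.077] w 1.0
tool delta [-0.007  0.009  0.093]
```

View pics/w3.png

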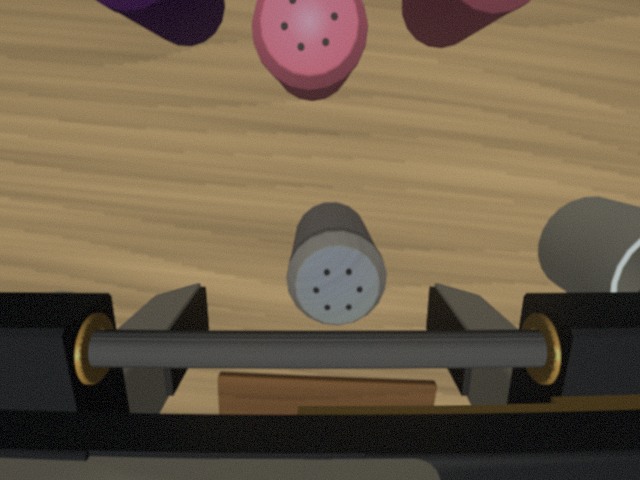

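The wrist view shows the grey shaker between the open fingers, with the cap centre at about (337,284). The board's near edge runs from (219,374) to (436,381).

Run:
```python
from h import *
for uv,z in(((337,285),.104),((219,374),.012),((436,381),.012)):print(atz("wrist",uv,z).round(3))
p=atz("wrist",(337,285),.104)
import subprocess;subprocess.run(["python3","go.py",str(p[0]),str(p[1]),".052"])
```

```text
t 5.2 p [ 0.507 -0.156  0.147] x-yaw -3.034 F [-0.787  0.253  0.823] w 1.0
tool delta [-0.008  0.01   0.095]
[ 0.514 -0.145  0.104]
[ 0.637 -0.223  0.012]
[ 0.624 -0.046  0.012]
```

Emit:
{"fn": "move_arm", "kwargs": {
  "motion": [
    {"tx": -0.008, "ty": 0.01, "tz": 0.02, "twist": 0},
    {"tx": 0, "ty": 0, "tz": 0.035, "twist": 0},
    {"tx": 0, "ty": 0, "tz": 0.03, "twist": 0},
    {"tx": 0, "ty": 0, "tz": 0.01, "twist": 0},
    {"tx": 0, "ty": 0, "tz": 0, "twist": 0},
    {"tx": 0, "ty": 0, "tz": 0, "twist": 0}
  ]
}}

```text
clock: 5.8
position: [0.5157, -0.1447, 0.0534]
ee_rot: [-0.17, 3.135, -0.001]
force: [-0.3, 0.3, 1.1]
width: 1.0
gripper_force: 0.0
```

Emit:
{"fn": "move_arm", "kwargs": {
  "motion": [
    {"tx": 0, "ty": 0, "tz": 0, "twist": 0},
    {"tx": 0, "ty": 0, "tz": 0, "twist": 0},
    {"tx": 0, "ty": 0, "tz": 0, "twist": 0},
    {"tx": 0, "ty": 0, "tz": 0, "twist": 0},
    {"tx": 0, "ty": 0, "tz": 0, "twist": 0},
    {"tx": 0, "ty": 0, "tz": 0, "twist": 0},
    {"tx": 0, "ty": 0, "tz": 0, "twist": 0},
    {"tx": 0, "ty": 0, "tz": 0, "twist": 0}
  ],
  "gripper": 1,
  "squeeze": 25
}}

```text
clock: 6.6
position: [0.5146, -0.1445, 0.0518]
ee_rot: [-0.17, 3.137, -0.0]
force: [-0.8, -0.9, 2.8]
width: 0.584
gripper_force: 25.0
```

```bash
python3 go.py .48 -.36 .10
```

```text
t 6.6 p [ 0.515 -0.144  0.052] x-yaw -3.033 F [-0.774 -0.884  2.791] w 0.58
tool delta [ 0.058 -0.211 -0.048]
```

Emit:
{"fn": "move_arm", "kwargs": {
  "motion": [
    {"tx": 0, "ty": 0, "tz": -0.02, "twist": 0},
    {"tx": 0, "ty": 0, "tz": -0.03, "twist": 0},
    {"tx": 0, "ty": 0, "tz": -0.02, "twist": 0},
    {"tx": 0, "ty": 0, "tz": 0, "twist": 0},
    {"tx": 0, "ty": 0, "tz": 0, "twist": 0},
    {"tx": 0.012, "ty": -0.035, "tz": 0, "twist": 0},
    {"tx": 0.012, "ty": -0.035, "tz": 0, "twist": 0},
    {"tx": 0.012, "ty": -0.035, "tz": 0, "twist": 0},
    {"tx": 0.012, "ty": -0.035, "tz": 0, "twist": 0},
    {"tx": 0.012, "ty": -0.035, "tz": 0, "twist": 0},
    {"tx": 0.012, "ty": -0.035, "tz": 0, "twist": 0},
    {"tx": 0, "ty": 0, "tz": 0, "twist": 0}
  ]
}}

```text
clock: 7.8
position: [0.4617, -0.3673, 0.1189]
ee_rot: [0.157, -3.133, 0.002]
force: [0.2, -0.0, -2.9]
width: 0.585
gripper_force: 25.0
```

```bash
python3 go.py .47 -.36 .052
```

```text
t 7.8 p [ 0.462 -0.367  0.119] x-yaw -3.041 F [ 0.15  -0.024 -2.895] w 0.58
tool delta [-0.009  0.007  0.067]
```

Emit:
{"fn": "move_arm", "kwargs": {
  "motion": [
    {"tx": 0, "ty": 0, "tz": 0.03, "twist": 0},
    {"tx": 0, "ty": 0, "tz": 0.025, "twist": 0},
    {"tx": 0, "ty": 0, "tz": 0.007, "twist": 0},
    {"tx": 0, "ty": 0, "tz": 0.003, "twist": 0},
    {"tx": 0, "ty": 0, "tz": 0, "twist": 0},
    {"tx": 0, "ty": 0, "tz": 0, "twist": 0}
  ]
}}

```text
clock: 8.4
position: [0.4664, -0.3611, 0.0576]
ee_rot: [-0.171, 3.136, -0.001]
force: [0.5, -0.2, -2.8]
width: 0.585
gripper_force: 25.0
```

Emit:
{"fn": "move_arm", "kwargs": {
  "motion": [
    {"tx": 0, "ty": 0, "tz": 0.003, "twist": 0},
    {"tx": 0, "ty": 0, "tz": 0.002, "twist": 0},
    {"tx": 0, "ty": 0, "tz": 0, "twist": 0},
    {"tx": 0, "ty": 0, "tz": 0, "twist": 0}
  ]
}}

```text
clock: 8.8
position: [0.4657, -0.3611, 0.0519]
ee_rot: [-0.17, 3.137, -0.0]
force: [0.1, -0.6, -2.4]
width: 0.585
gripper_force: 25.0
```

Emit:
{"fn": "move_arm", "kwargs": {
  "motion": [
    {"tx": 0, "ty": 0, "tz": 0.001, "twist": 0},
    {"tx": 0, "ty": 0, "tz": 0, "twist": 0},
    {"tx": 0, "ty": 0, "tz": 0, "twist": 0}
  ]
}}

```text
clock: 9.1
position: [0.4662, -0.3612, 0.0518]
ee_rot: [-0.17, 3.136, -0.002]
force: [-2.4, 0.4, 7.8]
width: 0.586
gripper_force: 25.0
```

Emit:
{"fn": "move_arm", "kwargs": {
  "motion": [
    {"tx": 0, "ty": 0, "tz": 0, "twist": 0},
    {"tx": 0, "ty": 0, "tz": 0, "twist": 0},
    {"tx": 0, "ty": 0, "tz": 0, "twist": 0},
    {"tx": 0, "ty": 0, "tz": 0, "twist": 0},
    {"tx": 0, "ty": 0, "tz": 0, "twist": 0},
    {"tx": 0, "ty": 0, "tz": -0.01, "twist": 0},
    {"tx": 0, "ty": 0, "tz": -0.03, "twist": 0},
    {"tx": 0, "ty": 0, "tz": -0.04, "twist": 0},
    {"tx": 0, "ty": 0, "tz": -0.04, "twist": 0}
  ],
  "gripper": -1
}}

```text
clock: 10.0
position: [0.4655, -0.3605, 0.1725]
ee_rot: [0.171, -3.137, -0.001]
force: [1.0, -0.1, 0.2]
width: 1.005
gripper_force: 0.0
```

```bash
python3 go.py
python3 - <<'E'
from h import *
np.set_printoptions(precision=4,suppress=True)
for cam,f,cols in(("top",'pics/top0.png',(250,300,350,400)),("side",'pics/side0.png',(340,370,400,430))):
    g=cv2.cvtColor(cv2.imread(f),cv2.COLOR_BGR2GRAY).astype(int)
    for u in cols:
        v=np.interp(u,(231.3,436.5),(244.8,208.3)) if cam=="top" else np.interp(u,(323.3,449.3),(229.3,244))
        r=int(round(v));print(cam,u,round(v,1),r-5,g[r-5:r+6,u],atz(cam,(u,v),.164)[:2])
E
```

```text
t 10.0 p [ 0.466 -0.36   0.173] x-yaw -3.032 F [ 0.963 -0.124  0.163] w 1.0
top 250 241.5 236 [133 135 138 136 134 123  96  97 119 123 122] [0.569  0.1459]
top 300 232.6 228 [111 112 112 112 112  89  65  86 111 117 120] [0.5823 0.0339]
top 350 223.7 219 [108 108 107 108 109  91  71 100 117 115 114] [ 0.5958 -0.0788]
top 400 214.8 210 [112 113 113 109 106  89  78  82  85  76 101] [ 0.6094 -0.1927]
side 340 231.2 226 [220 225 227 175 120 114 127 196 196 194 206] [ 0.5847 -0.0252]
side 370 234.7 230 [218 220 217 157 116 111 128 191 204 209 211] [ 0.5944 -0.0963]
side 400 238.2 233 [228 224 228 220 143 112 110 142 178 195 201] [ 0.6041 -0.1662]
side 430 241.7 237 [229 224 230 203 128 108 105 156 194 191 186] [ 0.6136 -0.235 ]
```

Emit:
{"fn": "move_arm", "kwargs": {
  "motion": [
    {"tx": 0, "ty": 0, "tz": 0, "twist": 0.09},
    {"tx": 0, "ty": 0, "tz": 0, "twist": 0.09},
    {"tx": 0, "ty": 0, "tz": 0, "twist": 0.09},
    {"tx": 0, "ty": 0, "tz": 0, "twist": 0.09},
    {"tx": 0, "ty": 0, "tz": 0, "twist": 0.09},
    {"tx": 0, "ty": 0, "tz": 0, "twist": 0.09},
    {"tx": 0, "ty": 0, "tz": 0, "twist": 0.09},
    {"tx": 0, "ty": 0, "tz": 0, "twist": 0.09},
    {"tx": 0, "ty": 0, "tz": 0, "twist": 0.09},
    {"tx": 0, "ty": 0, "tz": 0, "twist": 0.09},
    {"tx": 0, "ty": 0, "tz": 0, "twist": 0.09},
    {"tx": 0, "ty": 0, "tz": 0, "twist": 0}
  ]
}}

```text
clock: 11.2
position: [0.466, -0.3606, 0.1715]
ee_rot: [2.081, 2.353, 0.0]
force: [-0.1, -0.7, -0.6]
width: 1.0
gripper_force: 0.0
```

Emit:
{"fn": "move_arm", "kwargs": {
  "motion": [
    {"tx": 0.043, "ty": 0.008, "tz": 0, "twist": 0},
    {"tx": 0.043, "ty": 0.008, "tz": 0, "twist": 0},
    {"tx": 0.043, "ty": 0.008, "tz": 0, "twist": 0},
    {"tx": 0.043, "ty": 0.008, "tz": 0, "twist": 0},
    {"tx": 0.043, "ty": 0.008, "tz": 0, "twist": 0},
    {"tx": 0.043, "ty": 0.008, "tz": 0, "twist": 0},
    {"tx": 0, "ty": 0, "tz": 0, "twist": 0},
    {"tx": 0, "ty": 0, "tz": 0, "twist": 0}
  ]
}}

```text
clock: 12.0
position: [0.4815, -0.0979, 0.1713]
ee_rot: [2.071, 2.362, 0.0]
force: [0.4, -0.7, -0.9]
width: 0.999
gripper_force: 0.0
```

```bash
python3 go.py .482 -.098 .025
```

```text
t 12.0 p [ 0.482 -0.098  0.171] x-yaw 1.702 F [ 0.446 -0.708 -0.948] w 1.0
tool delta [-0.     0.     0.146]
```

Emit:
{"fn": "move_arm", "kwargs": {
  "motion": [
    {"tx": 0, "ty": 0, "tz": 0.04, "twist": 0},
    {"tx": 0, "ty": 0, "tz": 0.04, "twist": 0},
    {"tx": 0, "ty": 0, "tz": 0.04, "twist": 0},
    {"tx": 0, "ty": 0, "tz": 0.025, "twist": 0},
    {"tx": 0, "ty": 0.025, "tz": 0, "twist": 0},
    {"tx": 0, "ty": 0.025, "tz": 0, "twist": 0},
    {"tx": -0.018, "ty": 0.01, "tz": 0, "twist": 0},
    {"tx": -0.018, "ty": 0.005, "tz": 0, "twist": 0},
    {"tx": -0.019, "ty": 0.005, "tz": 0, "twist": 0},
    {"tx": 0, "ty": 0, "tz": 0, "twist": 0},
    {"tx": 0, "ty": 0, "tz": 0, "twist": 0}
  ]
}}

```text
clock: 13.1
position: [0.5572, -0.1465, 0.0255]
ee_rot: [-2.08, -2.354, 0.001]
force: [0.8, 0.1, 0.3]
width: 1.004
gripper_force: 0.0
```

```bash
python3 go.py .572 -.1415 .012
python3 - <<'E'
from h import *
save("side","s3.png",(330,170,490,290),5)
E
```

```text
t 13.1 p [ 0.557 -0.146  0.025] x-yaw 1.694 F [0.76  0.119 0.266] w 1.0
tool delta [0.003 0.015 0.013]
```

View pics/s3.png

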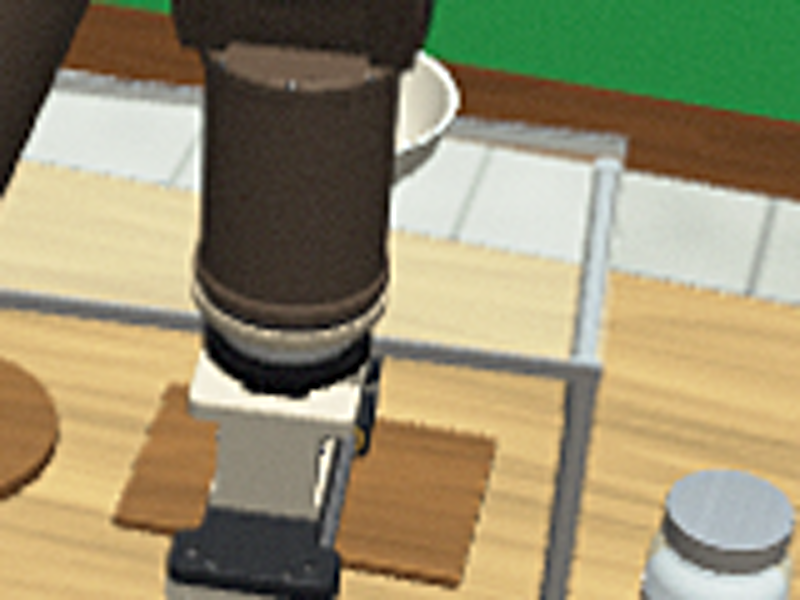

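The side crop shows the gripper low in front of the shelf, with the white box still clear of the front edge line and the board unmoved behind it. I advance slowly the rest of the way.

Emit:
{"fn": "move_arm", "kwargs": {
  "motion": [
    {"tx": 0.003, "ty": 0.005, "tz": 0, "twist": 0},
    {"tx": 0, "ty": 0.005, "tz": 0, "twist": 0},
    {"tx": 0, "ty": 0.003, "tz": 0, "twist": 0},
    {"tx": 0, "ty": 0, "tz": 0, "twist": 0},
    {"tx": 0, "ty": 0, "tz": 0, "twist": 0}
  ]
}}

```text
clock: 13.65
position: [0.5701, -0.1401, 0.0257]
ee_rot: [-2.079, -2.356, 0.0]
force: [-0.6, 0.5, 0.5]
width: 1.0
gripper_force: 0.0
```

Emit:
{"fn": "move_arm", "kwargs": {
  "motion": [
    {"tx": 0, "ty": 0, "tz": 0.006, "twist": 0},
    {"tx": 0, "ty": 0, "tz": 0.004, "twist": 0},
    {"tx": 0, "ty": 0, "tz": 0.002, "twist": 0},
    {"tx": 0, "ty": 0, "tz": 0, "twist": 0},
    {"tx": 0, "ty": 0, "tz": 0, "twist": 0}
  ]
}}

```text
clock: 14.15
position: [0.57, -0.1403, 0.0137]
ee_rot: [-2.079, -2.355, 0.0]
force: [0.4, -0.0, 0.5]
width: 0.999
gripper_force: 0.0
```

Emit:
{"fn": "move_arm", "kwargs": {
  "motion": [
    {"tx": 0, "ty": 0, "tz": 0.002, "twist": 0},
    {"tx": 0, "ty": 0, "tz": 0.001, "twist": 0},
    {"tx": 0, "ty": 0, "tz": 0, "twist": 0},
    {"tx": 0, "ty": 0, "tz": 0, "twist": 0}
  ]
}}

```text
clock: 14.55
position: [0.5701, -0.1403, 0.0107]
ee_rot: [2.079, 2.355, -0.0]
force: [-0.5, -0.0, -0.1]
width: 1.003
gripper_force: 0.0
```

Emit:
{"fn": "move_arm", "kwargs": {
  "motion": [
    {"tx": 0, "ty": 0, "tz": 0.001, "twist": 0},
    {"tx": 0, "ty": 0, "tz": 0.001, "twist": 0},
    {"tx": 0, "ty": 0, "tz": 0, "twist": 0}
  ]
}}

```text
clock: 14.85
position: [0.57, -0.1403, 0.0086]
ee_rot: [-2.079, -2.355, 0.0]
force: [-0.1, 0.0, -0.2]
width: 0.997
gripper_force: 0.0
```

No contact down to 8.6 mm, so the tapered fingertip isn't over the wood yet. I'll use the last picture for a montage of the current wrist view and a zoom of the fingertip.

Run:
```python
from h import *
s=arm.observe();M=R.from_rotvec(s["ee_rot"]).as_matrix();p=np.array(s["position"])
cal=arm.calibration("wrist");w=arm.get_image("wrist")[:,:,::-1].copy();cv2.imwrite("pics/w4raw.png",w)
for y in(46,50,55,60,65):
    print(y,[proj("wrist",p+M@(np.array([x,y,0])/1000),cal).round().astype(int).tolist() for x in(-9.5,9.5)])
print("edge",[proj("wrist",P,cal).round().astype(int).tolist() for P in((.637,-.223,.012),(.624,-.046,.012))])
z2=cv2.resize(cv2.imread("pics/s2.png")[320:430,225:305],(400,550),interpolation=2)
a=cv2.resize(w[200:480,320:640],None,fx=1.25,fy=1.25,interpolation=2)
out=np.zeros((600,800,3),np.uint8);out[:350,:400]=a[:,:400];out[:550,400:]=z2
cv2.imwrite("pics/m.png",out)
# s2 projections (approx recorded pose)
M2=R.from_rotvec([-0.186,3.132,0.003]).as_matrix();p2=np.array([.4595,-.2224,.2277])
for y in(46,50,55,60,65): print("s2",y,[((((proj("side",p2+M2@(np.array([x,y,0])/1000))-[300,120])*3)-[225,320])*5+[400,0]).round().astype(int).tolist() for x in(-9.5,9.5)])
```

```text
46 [[423, 328], [426, 286]]
50 [[432, 328], [436, 286]]
55 [[444, 328], [448, 286]]
60 [[456, 328], [460, 286]]
65 [[467, 328], [472, 286]]
edge [[433, 484], [498, 85]]
s2 46 [[613, 381], [592, 465]]
s2 50 [[584, 377], [563, 461]]
s2 55 [[548, 372], [526, 456]]
s2 60 [[512, 367], [490, 451]]
s2 65 [[477, 363], [454, 446]]
```

View pics/m.png

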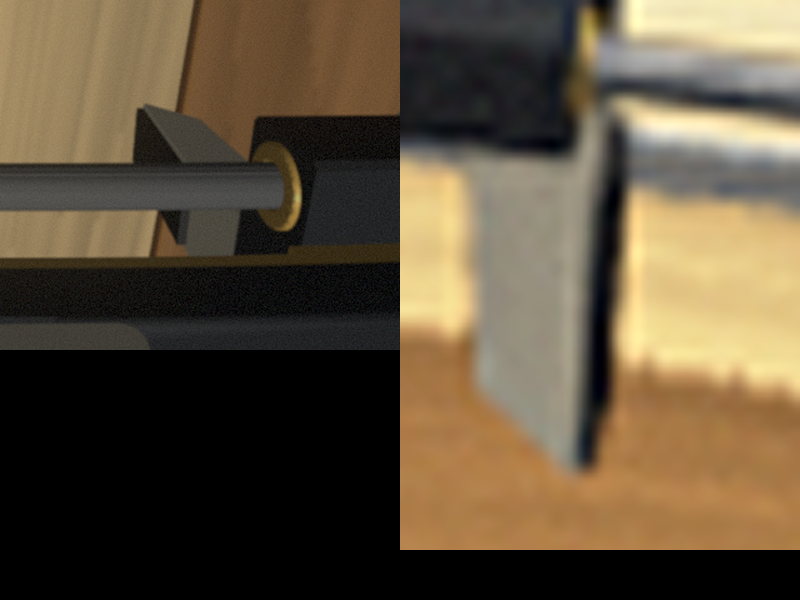

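The montage shows the fingertip is chamfered: its flat is at tool y = 46–50 mm. The board's near edge, about (463,288) in the wrist picture, lies some 11 mm beyond it. The gap is smallest at the board's right end, so I go there and creep in, watching the force.

Emit:
{"fn": "move_arm", "kwargs": {
  "motion": [
    {"tx": 0, "ty": 0, "tz": -0.009, "twist": 0},
    {"tx": -0.02, "ty": -0.004, "tz": 0, "twist": 0},
    {"tx": -0.03, "ty": 0, "tz": 0, "twist": 0},
    {"tx": -0.026, "ty": 0, "tz": 0, "twist": 0},
    {"tx": 0, "ty": 0, "tz": 0, "twist": 0},
    {"tx": 0, "ty": 0, "tz": 0, "twist": 0}
  ]
}}

```text
clock: 15.5
position: [0.5756, -0.2168, 0.0182]
ee_rot: [2.081, 2.353, 0.0]
force: [-0.3, 1.1, 0.4]
width: 0.999
gripper_force: 0.0
```

```bash
cat > e.py <<'E'
from h import *
s=arm.observe();M=R.from_rotvec(s["ee_rot"]).as_matrix();p=np.array(s["position"]);cal=arm.calibration("wrist")
w=arm.get_image("wrist");hsv=cv2.cvtColor(w,cv2.COLOR_RGB2HSV).astype(int);cv2.imwrite("pics/last.png",w[:,:,::-1])
for q in("far_left","far_right","board"):
    for r in arm.place_of("wrist",q)[:2]:print(q,round(r["conf"],2),atz("wrist",np.array(r["point"])*[640,480],.012,cal).round(3))
for r in arm.regions_of("wrist","board")[:2]:
    m=r["region"];print("reg",round(r["conf"],2),m.sum())
    for v in range(20,300,40):
        x=np.where(m[v])[0]
        if len(x): P=atz("wrist",(x[0]-.5,v),.012,cal);print(v,x[0],x[-1],P[:2].round(3),"tool",(M.T@(P-p)*1000).round(1)[:2])
E
python3 go.py; python3 e.py
python3 - <<'E'
from h import *
w=cv2.imread("pics/last.png")
for v in(120,200,240,270): print(v,w[v,400:520:6].tolist() if 0 else w[v,400:540:7,2].tolist())
E
```

```text
t 15.5 p [ 0.576 -0.217  0.018] x-yaw 1.694 F [-0.31   1.106  0.439] w 1.0
board 0.7 [ 0.681 -0.131  0.012]
reg 0.92 50127
20 490 639 [ 0.626 -0.099] tool [110.4  64. ]
60 484 639 [ 0.626 -0.113] tool [96.7 63. ]
100 479 639 [ 0.627 -0.127] tool [82.4 62.4]
140 472 639 [ 0.628 -0.142] tool [67.6 61.1]
180 467 639 [ 0.629 -0.158] tool [52.1 60.6]
220 460 639 [ 0.63  -0.174] tool [35.8 59.3]
260 454 639 [ 0.631 -0.191] tool [18.7 58.4]
120 [164, 154, 146, 145, 144, 142, 151, 146, 148, 157, 142, 66, 116, 120, 113, 107, 105, 100, 107, 109]
200 [146, 144, 144, 152, 145, 147, 151, 145, 156, 108, 119, 119, 113, 111, 109, 102, 100, 106, 110, 106]
240 [140, 162, 151, 143, 150, 151, 138, 156, 133, 114, 122, 113, 106, 109, 105, 96, 109, 109, 107, 102]
270 [162, 157, 146, 148, 147, 152, 161, 160, 83, 125, 119, 111, 109, 106, 100, 108, 107, 104, 105, 109]
```

Emit:
{"fn": "move_arm", "kwargs": {
  "motion": [
    {"tx": 0, "ty": 0.004, "tz": 0, "twist": 0},
    {"tx": 0, "ty": 0.003, "tz": 0, "twist": 0},
    {"tx": 0, "ty": 0.001, "tz": 0, "twist": 0},
    {"tx": 0, "ty": 0, "tz": 0, "twist": 0},
    {"tx": 0, "ty": 0, "tz": 0, "twist": 0}
  ]
}}

```text
clock: 16.25
position: [0.5835, -0.2152, 0.0177]
ee_rot: [-2.079, -2.355, 0.0]
force: [0.1, -0.2, 0.7]
width: 1.0
gripper_force: 0.0
```

Emit:
{"fn": "move_arm", "kwargs": {
  "motion": [
    {"tx": 0, "ty": 0.001, "tz": 0, "twist": 0},
    {"tx": 0, "ty": 0, "tz": 0, "twist": 0},
    {"tx": 0, "ty": 0.001, "tz": 0, "twist": 0},
    {"tx": 0, "ty": 0, "tz": 0, "twist": 0}
  ]
}}

```text
clock: 16.65
position: [0.5856, -0.215, 0.0177]
ee_rot: [2.079, 2.355, 0.0]
force: [0.5, 0.2, 0.0]
width: 1.001
gripper_force: 0.0
```

Emit:
{"fn": "move_arm", "kwargs": {
  "motion": [
    {"tx": 0, "ty": 0.001, "tz": 0, "twist": 0},
    {"tx": 0, "ty": 0, "tz": 0.004, "twist": 0},
    {"tx": 0, "ty": 0, "tz": 0.001, "twist": 0},
    {"tx": 0, "ty": 0, "tz": 0, "twist": 0},
    {"tx": 0, "ty": 0, "tz": 0, "twist": 0}
  ]
}}

```text
clock: 17.15
position: [0.5864, -0.2148, 0.0126]
ee_rot: [-2.079, -2.355, 0.0]
force: [-0.2, -0.2, 0.3]
width: 1.001
gripper_force: 0.0
```

Emit:
{"fn": "move_arm", "kwargs": {
  "motion": [
    {"tx": 0, "ty": 0, "tz": 0.001, "twist": 0},
    {"tx": 0, "ty": 0, "tz": 0, "twist": 0},
    {"tx": 0, "ty": 0, "tz": 0, "twist": 0}
  ]
}}

```text
clock: 17.45
position: [0.5865, -0.2149, 0.0123]
ee_rot: [2.079, 2.355, -0.0]
force: [-2.7, 0.0, 7.4]
width: 1.002
gripper_force: 3.2
```

Emit:
{"fn": "move_arm", "kwargs": {
  "motion": [
    {"tx": 0, "ty": 0, "tz": 0.001, "twist": 0},
    {"tx": 0, "ty": -0.003, "tz": 0, "twist": 0},
    {"tx": 0, "ty": -0.006, "tz": 0, "twist": 0},
    {"tx": 0, "ty": -0.006, "tz": 0, "twist": 0},
    {"tx": 0, "ty": -0.006, "tz": 0, "twist": 0},
    {"tx": 0, "ty": -0.006, "tz": 0, "twist": 0},
    {"tx": 0, "ty": 0, "tz": 0, "twist": 0}
  ]
}}

```text
clock: 18.15
position: [0.5607, -0.2181, 0.0117]
ee_rot: [2.077, 2.354, 0.003]
force: [0.9, 1.2, 7.6]
width: 0.997
gripper_force: 3.9
```

```bash
python3 go.py; python3 e.py
```

```text
t 18.1 p [ 0.561 -0.218  0.012] x-yaw 1.695 F [0.897 1.226 7.642] w 1.0
far_right 0.73 [ 0.668 -0.142  0.012]
board 0.63 [ 0.667 -0.143  0.012]
reg 0.64 47833
20 517 639 [ 0.618 -0.101] tool [109.2  71.2]
60 504 639 [ 0.616 -0.115] tool [95.8 67.9]
100 491 639 [ 0.615 -0.129] tool [82.1 64.5]
140 481 639 [ 0.614 -0.143] tool [67.8 62.2]
180 469 639 [ 0.613 -0.158] tool [52.8 59.1]
220 456 639 [ 0.611 -0.174] tool [37.2 55.5]
260 444 639 [ 0.61  -0.191] tool [20.7 52.1]
```

Contact held: the right end came out about 25 mm and the board turned about 0.16 rad. Now I regrasp left of centre to pull further and turn it back.

Emit:
{"fn": "move_arm", "kwargs": {
  "motion": [
    {"tx": 0, "ty": 0, "tz": -0.008, "twist": 0},
    {"tx": 0.03, "ty": 0, "tz": 0, "twist": 0},
    {"tx": 0.035, "ty": 0.005, "tz": 0, "twist": 0},
    {"tx": 0.025, "ty": 0.008, "tz": 0, "twist": 0},
    {"tx": 0, "ty": 0.005, "tz": 0, "twist": 0},
    {"tx": 0, "ty": 0.003, "tz": 0, "twist": 0},
    {"tx": 0, "ty": 0, "tz": 0.005, "twist": 0},
    {"tx": 0, "ty": 0, "tz": 0.002, "twist": 0},
    {"tx": 0, "ty": 0, "tz": 0, "twist": 0}
  ]
}}

```text
clock: 19.3
position: [0.5695, -0.1278, 0.0121]
ee_rot: [2.081, 2.352, -0.0]
force: [-1.3, -0.4, 8.7]
width: 0.997
gripper_force: 4.2
```

Emit:
{"fn": "move_arm", "kwargs": {
  "motion": [
    {"tx": 0, "ty": 0, "tz": 0.001, "twist": 0},
    {"tx": 0, "ty": 0, "tz": 0, "twist": 0},
    {"tx": 0, "ty": 0, "tz": 0, "twist": 0}
  ]
}}

```text
clock: 19.6
position: [0.5695, -0.1278, 0.0118]
ee_rot: [2.08, 2.352, -0.0]
force: [-4.6, -0.2, 15.6]
width: 1.0
gripper_force: 7.8
```

Emit:
{"fn": "move_arm", "kwargs": {
  "motion": [
    {"tx": 0, "ty": -0.003, "tz": 0, "twist": 0},
    {"tx": 0, "ty": -0.007, "tz": 0, "twist": 0},
    {"tx": 0, "ty": -0.008, "tz": 0, "twist": 0},
    {"tx": 0, "ty": -0.008, "tz": 0, "twist": 0},
    {"tx": 0, "ty": -0.008, "tz": 0, "twist": 0},
    {"tx": 0, "ty": -0.008, "tz": 0, "twist": 0},
    {"tx": 0, "ty": -0.005, "tz": 0, "twist": 0},
    {"tx": 0, "ty": 0, "tz": 0, "twist": 0}
  ]
}}

```text
clock: 20.4
position: [0.5242, -0.1334, 0.0117]
ee_rot: [2.079, 2.351, 0.003]
force: [1.4, 0.6, 10.6]
width: 1.001
gripper_force: 5.1
```

```bash
python3 go.py; python3 e.py
```

```text
t 20.4 p [ 0.524 -0.133  0.012] x-yaw 1.693 F [ 1.377  0.562 10.568] w 1.0
reg 0.89 32366
140 465 574 [ 0.572 -0.059] tool [67.7 56.1]
180 457 639 [ 0.572 -0.074] tool [52.8 54.4]
220 447 639 [ 0.571 -0.09 ] tool [37.2 51.9]
260 438 639 [ 0.571 -0.107] tool [20.7 49.7]
```

Emit:
{"fn": "move_arm", "kwargs": {
  "motion": [
    {"tx": 0, "ty": 0, "tz": -0.008, "twist": 0},
    {"tx": 0, "ty": 0.015, "tz": 0, "twist": 0},
    {"tx": 0, "ty": 0.02, "tz": 0, "twist": 0},
    {"tx": 0, "ty": 0.008, "tz": 0, "twist": 0},
    {"tx": 0, "ty": 0.003, "tz": 0, "twist": 0},
    {"tx": 0, "ty": 0, "tz": 0.005, "twist": 0},
    {"tx": 0, "ty": 0, "tz": 0.003, "twist": 0},
    {"tx": 0, "ty": 0, "tz": 0, "twist": 0},
    {"tx": 0, "ty": 0, "tz": 0, "twist": 0}
  ]
}}

```text
clock: 21.55
position: [0.5679, -0.1267, 0.0121]
ee_rot: [2.079, 2.354, -0.0]
force: [-7.7, 0.4, 20.2]
width: 0.997
gripper_force: 10.1
```

Emit:
{"fn": "move_arm", "kwargs": {
  "motion": [
    {"tx": 0, "ty": -0.003, "tz": 0, "twist": 0},
    {"tx": 0, "ty": -0.007, "tz": 0, "twist": 0},
    {"tx": 0, "ty": -0.008, "tz": 0, "twist": 0},
    {"tx": 0, "ty": -0.008, "tz": 0, "twist": 0},
    {"tx": 0, "ty": -0.008, "tz": 0, "twist": 0},
    {"tx": 0, "ty": -0.008, "tz": 0, "twist": 0},
    {"tx": 0, "ty": -0.006, "tz": 0, "twist": 0},
    {"tx": 0, "ty": 0, "tz": 0, "twist": 0}
  ]
}}

```text
clock: 22.35
position: [0.522, -0.1327, 0.012]
ee_rot: [2.077, 2.352, 0.004]
force: [1.0, -0.2, 12.6]
width: 0.997
gripper_force: 6.4
```

```bash
python3 go.py; python3 e.py
python3 - <<'E'
from h import *
for r in arm.regions_of("top","board")[:2]:
    m=r["region"].astype(np.uint8);print(r["conf"],m.sum())
    c=cv2.findContours(m,0,2)[0];c=max(c,key=cv2.contourArea);q=cv2.boxPoints(cv2.minAreaRect(c));print([atz("top",u,.012)[:2].round(3).tolist() for u in q])
E
```

```text
t 22.4 p [ 0.522 -0.133  0.012] x-yaw 1.695 F [ 0.967 -0.161 12.587] w 1.0
reg 0.92 53155
140 340 452 [ 0.523 -0.065] tool [67.4  9.5]
180 337 638 [ 0.524 -0.079] tool [52.6  8.6]
220 336 629 [ 0.526 -0.095] tool [37.1  8.4]
260 335 620 [ 0.528 -0.111] tool [20.7  8.3]
0.53 55
[[0.641, -0.183], [0.645, -0.222], [0.636, -0.222], [0.631, -0.184]]
```

Nearly square now, with about 50 mm still to go. I back out left of the pink shakers, rise, and turn the gripper so both tips can press on the exposed part for the last pull.

Emit:
{"fn": "move_arm", "kwargs": {
  "motion": [
    {"tx": 0, "ty": 0, "tz": -0.01, "twist": 0},
    {"tx": 0.02, "ty": 0, "tz": 0, "twist": 0},
    {"tx": 0.02, "ty": -0.01, "tz": 0, "twist": 0},
    {"tx": 0, "ty": -0.025, "tz": 0, "twist": 0},
    {"tx": 0, "ty": -0.01, "tz": 0, "twist": 0},
    {"tx": 0, "ty": 0, "tz": 0, "twist": 0},
    {"tx": 0, "ty": 0, "tz": -0.03, "twist": 0},
    {"tx": 0, "ty": 0, "tz": -0.04, "twist": 0},
    {"tx": 0, "ty": 0, "tz": -0.04, "twist": 0},
    {"tx": 0, "ty": 0, "tz": -0.04, "twist": 0}
  ]
}}

```text
clock: 23.65
position: [0.4718, -0.0986, 0.1727]
ee_rot: [2.08, 2.354, 0.001]
force: [1.0, 0.4, -0.2]
width: 1.005
gripper_force: 0.0
```

Emit:
{"fn": "move_arm", "kwargs": {
  "motion": [
    {"tx": 0, "ty": 0, "tz": 0, "twist": -0.09},
    {"tx": 0, "ty": 0, "tz": 0, "twist": -0.09},
    {"tx": 0, "ty": 0, "tz": 0, "twist": -0.09},
    {"tx": 0, "ty": 0, "tz": 0, "twist": -0.09},
    {"tx": 0, "ty": 0, "tz": 0, "twist": -0.09},
    {"tx": 0, "ty": 0, "tz": 0, "twist": -0.09},
    {"tx": 0, "ty": 0, "tz": 0, "twist": -0.09},
    {"tx": 0, "ty": 0, "tz": 0, "twist": -0.09},
    {"tx": 0, "ty": 0, "tz": 0, "twist": -0.09},
    {"tx": 0, "ty": 0, "tz": 0, "twist": -0.09},
    {"tx": 0, "ty": 0, "tz": 0, "twist": -0.09},
    {"tx": 0, "ty": 0, "tz": 0, "twist": 0}
  ]
}}

```text
clock: 24.85
position: [0.4719, -0.0989, 0.1709]
ee_rot: [-0.172, 3.136, 0.001]
force: [-0.9, -0.5, 0.5]
width: 1.001
gripper_force: 0.0
```

```bash
python3 go.py .548 -.145 .03
python3 - <<'E'
from h import *
for cam in("top","side","wrist"):
  for r in arm.regions_of(cam,"board")[:2]:
    m=r["region"].astype(np.uint8);print(cam,r["conf"],m.sum())
    c=cv2.findContours(m,0,2)[0];c=max(c,key=cv2.contourArea);q=cv2.approxPolyDP(c,6,True)[:,0].astype(float);print([atz(cam,u,.012)[:2].round(3).tolist() for u in q])
E
```

```text
t 24.9 p [ 0.472 -0.099  0.171] x-yaw -3.032 F [-0.854 -0.456  0.541] w 1.0
tool delta [-0.071 -0.054  0.141]
top 0.53 55
[[0.641, -0.222], [0.636, -0.183]]
side 0.74 1163
[[0.744, -0.153], [0.626, -0.165], [0.63, -0.223], [0.748, -0.216]]
wrist 0.92 53155
[[0.409, -0.088], [0.565, -0.077], [0.557, 0.001], [0.517, -0.003], [0.513, 0.003], [0.52, 0.041], [0.546, 0.081], [0.514, 0.082], [0.505, 0.156], [0.388, 0.142]]
```

```bash
cat > q.py <<'E'
from h import *
np.set_printoptions(precision=3,suppress=True)
for cam in("top","side","wrist"):
  arm.get_image(cam);cal=arm.calibration(cam)
  for r in arm.regions_of(cam,"board")[:2]:
    m=r["region"].astype(np.uint8)
    if m.sum()<300: continue
    c=cv2.findContours(m,0,2)[0];c=max(c,key=cv2.contourArea);q=cv2.approxPolyDP(c,5,True)[:,0].astype(float);print(cam,round(r["conf"],2),m.sum(),[atz(cam,u,.012,cal)[:2].round(3).tolist() for u in q])
  for k in("far_left","far_right","board"):
    for r in arm.place_of(cam,k)[:1]:print("  ",k,round(r["conf"],2),atz(cam,np.array(r["point"])*[640,480],.0 if k=="board" else .012,cal)[:2])
E
python3 q.py
```

```text
top 0.59 410 [[0.625, -0.061], [0.554, -0.059], [0.54, -0.082], [0.624, -0.081]]
   far_left 0.83 [ 0.646 -0.058]
side 0.59 2529 [[0.634, -0.054], [0.514, -0.07], [0.538, -0.242], [0.656, -0.228]]
   far_left 0.83 [ 0.627 -0.056]
   far_right 0.88 [ 0.662 -0.219]
   board 0.61 [ 0.592 -0.151]
wrist 0.64 14269 [[0.534, -0.189], [0.576, -0.178], [0.562, -0.06], [0.521, -0.066]]
wrist 0.43 1397 [[0.437, -0.347], [0.488, -0.349], [0.479, -0.335], [0.46, -0.327], [0.45, -0.329]]
   far_left 0.56 [ 0.642 -0.051]
   board 0.65 [ 0.592 -0.149]
```

Emit:
{"fn": "move_arm", "kwargs": {
  "motion": [
    {"tx": -0.036, "ty": -0.03, "tz": 0, "twist": 0},
    {"tx": -0.036, "ty": -0.031, "tz": 0, "twist": 0},
    {"tx": 0, "ty": 0, "tz": 0, "twist": 0},
    {"tx": 0, "ty": 0, "tz": 0.04, "twist": 0},
    {"tx": 0, "ty": 0, "tz": 0.04, "twist": 0},
    {"tx": 0, "ty": 0, "tz": 0.04, "twist": 0},
    {"tx": 0, "ty": 0, "tz": 0.03, "twist": 0},
    {"tx": 0, "ty": 0, "tz": 0.005, "twist": 0},
    {"tx": 0, "ty": 0, "tz": 0, "twist": 0},
    {"tx": 0, "ty": 0, "tz": 0, "twist": 0}
  ]
}}

```text
clock: 26.75
position: [0.5505, -0.151, 0.0173]
ee_rot: [-0.171, 3.135, -0.001]
force: [1.2, -0.2, 0.6]
width: 1.003
gripper_force: 0.0
```

Emit:
{"fn": "move_arm", "kwargs": {
  "motion": [
    {"tx": 0, "ty": 0, "tz": 0.002, "twist": 0},
    {"tx": 0, "ty": 0, "tz": 0.001, "twist": 0},
    {"tx": 0, "ty": 0, "tz": 0, "twist": 0},
    {"tx": 0, "ty": 0, "tz": 0, "twist": 0}
  ]
}}

```text
clock: 27.15
position: [0.5495, -0.1512, 0.0131]
ee_rot: [-0.17, 3.136, -0.0]
force: [0.3, 0.1, -0.6]
width: 0.999
gripper_force: 0.0
```

Emit:
{"fn": "move_arm", "kwargs": {
  "motion": [
    {"tx": 0, "ty": 0, "tz": 0.001, "twist": 0},
    {"tx": 0, "ty": 0, "tz": 0.001, "twist": 0},
    {"tx": 0, "ty": 0, "tz": 0, "twist": 0},
    {"tx": 0, "ty": 0, "tz": 0, "twist": 0}
  ]
}}

```text
clock: 27.55
position: [0.5496, -0.1512, 0.0122]
ee_rot: [-0.17, 3.136, -0.002]
force: [-6.1, 0.4, 19.2]
width: 1.0
gripper_force: 9.7
```

Emit:
{"fn": "move_arm", "kwargs": {
  "motion": [
    {"tx": 0.003, "ty": 0, "tz": 0, "twist": 0},
    {"tx": 0.007, "ty": 0, "tz": 0, "twist": 0},
    {"tx": 0.008, "ty": 0, "tz": 0, "twist": 0},
    {"tx": 0.008, "ty": 0, "tz": 0, "twist": 0},
    {"tx": 0.008, "ty": 0, "tz": 0, "twist": 0},
    {"tx": 0.008, "ty": 0, "tz": 0, "twist": 0},
    {"tx": 0.008, "ty": 0, "tz": 0, "twist": 0},
    {"tx": 0.008, "ty": 0, "tz": 0, "twist": 0},
    {"tx": 0.008, "ty": 0, "tz": 0, "twist": 0},
    {"tx": 0.006, "ty": 0, "tz": 0, "twist": 0},
    {"tx": 0.003, "ty": 0, "tz": 0, "twist": 0},
    {"tx": 0, "ty": 0, "tz": 0, "twist": 0}
  ]
}}

```text
clock: 28.75
position: [0.4775, -0.1591, 0.0123]
ee_rot: [-0.171, 3.132, -0.001]
force: [1.9, 1.0, 11.6]
width: 1.001
gripper_force: 6.0
```

Emit:
{"fn": "move_arm", "kwargs": {
  "motion": [
    {"tx": 0, "ty": 0, "tz": -0.01, "twist": 0},
    {"tx": 0, "ty": 0, "tz": -0.03, "twist": 0},
    {"tx": 0, "ty": 0, "tz": -0.04, "twist": 0},
    {"tx": 0, "ty": 0, "tz": -0.04, "twist": 0},
    {"tx": 0, "ty": 0, "tz": -0.04, "twist": 0},
    {"tx": 0, "ty": -0.04, "tz": 0, "twist": 0},
    {"tx": 0, "ty": -0.045, "tz": 0, "twist": 0},
    {"tx": 0, "ty": -0.045, "tz": 0, "twist": 0},
    {"tx": 0, "ty": -0.045, "tz": 0, "twist": 0},
    {"tx": 0, "ty": -0.03, "tz": 0, "twist": 0},
    {"tx": 0, "ty": 0, "tz": 0, "twist": 0}
  ]
}}

```text
clock: 29.85
position: [0.4954, -0.3684, 0.17]
ee_rot: [0.16, -3.136, 0.001]
force: [-0.2, 0.8, 0.4]
width: 1.001
gripper_force: 0.0
```

```bash
python3 q.py; python3 go.py .466 -.361 .052
python3 - <<'E'
from h import *
for cam in("wrist","top","side"):
  for r in arm.place_of(cam,"shaker")[:5]: print(cam,round(r["conf"],2),atz(cam,np.array(r["point"])*[640,480],0)[:2].round(3))
E
```

```text
top 0.77 3544 [[0.586, -0.239], [0.571, -0.065], [0.453, -0.073], [0.469, -0.243]]
   far_left 0.59 [ 0.573 -0.058]
   far_right 0.62 [ 0.594 -0.244]
   board 0.97 [ 0.521 -0.159]
side 0.62 2446 [[0.561, -0.059], [0.445, -0.079], [0.45, -0.124], [0.49, -0.126], [0.505, -0.148], [0.455, -0.194], [0.474, -0.25], [0.583, -0.234]]
side 0.4 655 [[1.112, -0.111], [1.137, -0.065], [0.952, -0.046], [0.993, -0.113]]
   far_left 0.88 [ 0.561 -0.066]
   far_right 0.92 [ 0.585 -0.238]
   board 0.69 [ 0.517 -0.151]
wrist 0.7 17464 [[0.472, -0.254], [0.54, -0.246], [0.545, -0.222], [0.57, -0.185], [0.538, -0.181], [0.527, -0.085], [0.453, -0.112]]
   board 0.78 [ 0.518 -0.158]
t 30.6 p [ 0.497 -0.363  0.171] x-yaw -3.033 F [ 0.032 -0.969 -0.03 ] w 1.0
tool delta [0.031 0.005 0.119]
wrist 0.72 [ 0.393 -0.173]
wrist 0.66 [ 0.363 -0.26 ]
wrist 0.61 [ 0.465 -0.364]
top 0.98 [ 0.35  -0.087]
top 0.81 [ 0.389 -0.179]
top 0.65 [ 0.375 -0.248]
top 0.62 [ 0.458 -0.362]
side 0.95 [ 0.458 -0.358]
side 0.94 [ 0.382 -0.181]
side 0.79 [ 0.35  -0.083]
side 0.59 [ 0.358 -0.257]
```

Emit:
{"fn": "move_arm", "kwargs": {
  "motion": [
    {"tx": 0.031, "ty": 0.003, "tz": 0, "twist": 0},
    {"tx": 0, "ty": 0, "tz": 0, "twist": 0},
    {"tx": 0, "ty": 0, "tz": 0.04, "twist": 0},
    {"tx": 0, "ty": 0, "tz": 0.04, "twist": 0},
    {"tx": 0, "ty": 0, "tz": 0.03, "twist": 0},
    {"tx": 0, "ty": 0, "tz": 0.009, "twist": 0},
    {"tx": 0, "ty": 0, "tz": 0, "twist": 0},
    {"tx": 0, "ty": 0, "tz": 0, "twist": 0}
  ]
}}

```text
clock: 31.55
position: [0.467, -0.3637, 0.0531]
ee_rot: [-0.171, 3.135, -0.001]
force: [0.2, -0.5, 0.5]
width: 1.002
gripper_force: 0.0
```

Emit:
{"fn": "move_arm", "kwargs": {
  "motion": [
    {"tx": 0, "ty": 0, "tz": 0, "twist": 0},
    {"tx": 0, "ty": 0, "tz": 0, "twist": 0},
    {"tx": 0, "ty": 0, "tz": 0, "twist": 0},
    {"tx": 0, "ty": 0, "tz": 0, "twist": 0},
    {"tx": 0, "ty": 0, "tz": 0, "twist": 0},
    {"tx": 0, "ty": 0, "tz": 0, "twist": 0},
    {"tx": 0, "ty": 0, "tz": 0, "twist": 0},
    {"tx": 0, "ty": 0, "tz": 0, "twist": 0}
  ],
  "gripper": 1,
  "squeeze": 25
}}

```text
clock: 32.35
position: [0.4659, -0.3632, 0.0518]
ee_rot: [-0.171, 3.137, 0.0]
force: [-1.5, 1.4, 2.5]
width: 0.586
gripper_force: 25.0
```

Emit:
{"fn": "move_arm", "kwargs": {
  "motion": [
    {"tx": 0, "ty": 0, "tz": -0.02, "twist": 0},
    {"tx": 0, "ty": 0, "tz": -0.03, "twist": 0},
    {"tx": 0, "ty": 0, "tz": -0.02, "twist": 0},
    {"tx": 0, "ty": 0, "tz": 0, "twist": 0}
  ]
}}

```text
clock: 32.75
position: [0.4672, -0.3642, 0.124]
ee_rot: [-0.17, 3.134, -0.004]
force: [0.9, 0.3, -3.5]
width: 0.586
gripper_force: 25.0
```

```bash
python3 go.py .519 -.157 .064
```

```text
t 32.8 p [ 0.467 -0.364  0.124] x-yaw -3.033 F [ 0.905  0.31  -3.492] w 0.59
tool delta [-0.074  0.201  0.06 ]
```

Emit:
{"fn": "move_arm", "kwargs": {
  "motion": [
    {"tx": -0.012, "ty": 0.033, "tz": 0, "twist": 0},
    {"tx": -0.012, "ty": 0.033, "tz": 0, "twist": 0},
    {"tx": -0.012, "ty": 0.033, "tz": 0, "twist": 0},
    {"tx": -0.012, "ty": 0.034, "tz": 0, "twist": 0},
    {"tx": -0.013, "ty": 0.034, "tz": 0, "twist": 0},
    {"tx": -0.013, "ty": 0.034, "tz": 0, "twist": 0},
    {"tx": 0, "ty": 0, "tz": 0, "twist": 0},
    {"tx": 0, "ty": 0, "tz": 0.03, "twist": 0},
    {"tx": 0, "ty": 0, "tz": 0.02, "twist": 0},
    {"tx": 0, "ty": 0, "tz": 0, "twist": 0},
    {"tx": 0, "ty": 0, "tz": 0, "twist": 0}
  ]
}}

```text
clock: 33.85
position: [0.517, -0.1557, 0.0711]
ee_rot: [0.17, -3.135, -0.001]
force: [0.7, 0.2, -2.9]
width: 0.586
gripper_force: 25.0
```

```bash
python3 go.py .519 -.157 .064
```

```text
t 33.9 p [ 0.517 -0.156  0.071] x-yaw -3.033 F [ 0.701  0.226 -2.933] w 0.59
tool delta [-0.002 -0.002  0.007]
```

Emit:
{"fn": "move_arm", "kwargs": {
  "motion": [
    {"tx": -0.002, "ty": -0.002, "tz": 0.004, "twist": 0},
    {"tx": 0, "ty": 0, "tz": 0.002, "twist": 0},
    {"tx": 0, "ty": 0, "tz": 0, "twist": 0},
    {"tx": 0, "ty": 0, "tz": 0, "twist": 0}
  ]
}}

```text
clock: 34.25
position: [0.52, -0.1574, 0.066]
ee_rot: [-0.17, 3.137, -0.0]
force: [0.2, 0.3, -3.1]
width: 0.591
gripper_force: 25.0
```

Emit:
{"fn": "move_arm", "kwargs": {
  "motion": [
    {"tx": 0, "ty": 0, "tz": 0.001, "twist": 0},
    {"tx": 0, "ty": 0, "tz": 0, "twist": 0},
    {"tx": 0, "ty": 0, "tz": 0, "twist": 0}
  ]
}}

```text
clock: 34.55
position: [0.5198, -0.1573, 0.0648]
ee_rot: [-0.171, 3.137, -0.0]
force: [0.9, 0.1, -3.0]
width: 0.586
gripper_force: 25.0
```

Emit:
{"fn": "move_arm", "kwargs": {
  "motion": [
    {"tx": 0, "ty": 0, "tz": 0.001, "twist": 0},
    {"tx": 0, "ty": 0, "tz": 0, "twist": 0},
    {"tx": 0, "ty": 0, "tz": 0, "twist": 0}
  ]
}}

```text
clock: 34.85
position: [0.52, -0.1573, 0.0639]
ee_rot: [-0.171, 3.137, -0.0]
force: [-0.2, -0.7, -1.2]
width: 0.585
gripper_force: 25.0
```

Touching down now; half a millimetre more, then release and retreat.

Emit:
{"fn": "move_arm", "kwargs": {
  "motion": [
    {"tx": 0, "ty": 0, "tz": 0.0005, "twist": 0},
    {"tx": 0, "ty": 0, "tz": 0, "twist": 0},
    {"tx": 0, "ty": 0, "tz": 0, "twist": 0}
  ]
}}

```text
clock: 35.15
position: [0.5202, -0.1572, 0.0638]
ee_rot: [-0.171, 3.136, -0.001]
force: [-1.5, 1.2, 4.7]
width: 0.585
gripper_force: 25.0
```

Emit:
{"fn": "move_arm", "kwargs": {
  "motion": [
    {"tx": 0, "ty": 0, "tz": 0, "twist": 0},
    {"tx": 0, "ty": 0, "tz": 0, "twist": 0},
    {"tx": 0, "ty": 0, "tz": 0, "twist": 0},
    {"tx": 0, "ty": 0, "tz": 0, "twist": 0},
    {"tx": 0, "ty": 0, "tz": 0, "twist": 0},
    {"tx": 0, "ty": 0, "tz": 0, "twist": 0},
    {"tx": 0, "ty": 0, "tz": -0.02, "twist": 0},
    {"tx": 0, "ty": 0, "tz": -0.04, "twist": 0},
    {"tx": 0, "ty": 0, "tz": -0.04, "twist": 0},
    {"tx": 0, "ty": 0, "tz": -0.04, "twist": 0},
    {"tx": 0.02, "ty": -0.04, "tz": 0, "twist": 0},
    {"tx": 0.02, "ty": -0.04, "tz": 0, "twist": 0}
  ],
  "gripper": -1
}}

```text
clock: 36.35
position: [0.4897, -0.2412, 0.2051]
ee_rot: [-0.176, 3.133, -0.003]
force: [0.8, -0.6, -0.0]
width: 1.0
gripper_force: 0.0
```

Emit:
{"fn": "move_arm", "kwargs": {
  "motion": [
    {"tx": 0, "ty": -0.04, "tz": 0, "twist": 0},
    {"tx": 0, "ty": -0.04, "tz": 0, "twist": 0},
    {"tx": 0, "ty": -0.04, "tz": 0, "twist": 0},
    {"tx": 0, "ty": 0, "tz": 0, "twist": 0},
    {"tx": 0, "ty": 0, "tz": 0, "twist": 0}
  ]
}}

```text
clock: 36.85
position: [0.5014, -0.3611, 0.2026]
ee_rot: [0.168, -3.137, -0.002]
force: [0.5, 0.3, 0.2]
width: 1.001
gripper_force: 0.0
```

```bash
python3 go.py; python3 q.py
python3 - <<'E'
from h import *
for cam in("top","side"):
  for r in arm.place_of(cam,"shaker")[:5]: print(cam,round(r["conf"],2),atz(cam,np.array(r["point"])*[640,480],0.012)[:2].round(3))
E
```

```text
t 36.9 p [ 0.501 -0.361  0.203] x-yaw -3.035 F [0.521 0.254 0.203] w 1.0
top 0.6 2869 [[0.583, -0.239], [0.571, -0.067], [0.455, -0.074], [0.472, -0.246]]
   far_left 0.81 [ 0.573 -0.061]
   far_right 0.53 [ 0.573 -0.065]
   board 0.78 [ 0.521 -0.155]
side 0.84 1893 [[0.578, -0.175], [0.462, -0.185], [0.47, -0.246], [0.58, -0.237]]
   far_left 0.85 [ 0.565 -0.063]
   far_right 0.72 [ 0.581 -0.235]
   board 0.73 [ 0.513 -0.153]
wrist 0.92 14566 [[0.471, -0.253], [0.555, -0.244], [0.562, -0.205], [0.581, -0.176], [0.579, -0.163], [0.559, -0.165], [0.553, -0.152], [0.532, -0.181], [0.514, -0.184], [0.495, -0.172], [0.491, -0.15], [0.511, -0.067], [0.452, -0.084]]
top 0.88 [ 0.52  -0.157]
top 0.8 [ 0.39  -0.171]
top 0.65 [ 0.339 -0.079]
top 0.57 [ 0.372 -0.26 ]
side 0.86 [ 0.343 -0.092]
side 0.85 [ 0.381 -0.176]
side 0.72 [ 0.513 -0.153]
side 0.63 [ 0.354 -0.259]
```

The shaker is at the board's centre, the board is clear of the shelf and square to it, and the arm is touching nothing.

```bash
python3 -c "
from cell import arm;print(arm.sign_off())"
```

```text
the job is handed in; nothing more can be done
None
```

I handed the job in at about 37 s. By the last camera check, the board was about 20 mm clear of the shelf's front edge and within about 0.05 rad of square to the riser. The shaker was standing at the board's centre, let go. The hand-in returned no verdict, and I did not re-measure the round board, crockery and jars at the end.

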